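# Dial open the padlock on the steel box and hold it up

## Robot

A 6-joint arm with a two-finger parallel gripper is mounted at the origin on a cart in front of the work surface, level with it; the furniture and walls round the work are solid. World frame = base frame: x ahead of the robot, y to its left, z up, the work surface at z = 0. Lengths are in m, angles in rad, forces in N, time in s.
With the tool pointing down it reaches from about 0.275 to 0.75 m from the base axis. Payload 10.2 kg.
Tool frame: the origin (TCP) lies between the finger pads; the fingertips stand 25 mm ahead of it and the grasp point (between the pads) lies 6 mm ahead of it; z points along the fingers, y is the direction in which the jaws open and shut (so a half turn about z gives the same grasp; the last joint's range is limited). The gripper opens to 85 mm and grips with 20 to 120 N. Pads are 22 mm wide; open, the fingers measure 114 mm over their backs; the gripper's body (76 mm by 85 mm) begins 54 mm behind the grasp point. The pads swing forward as they close: fully open they stand 13 mm farther back than shut.
Start: joints at [0.97, 0.313, 1.498, -0, 1.331, -0.223], TCP at [0.194, 0.488, 0.256] pointing down, gripper open.
Joint ranges: [-2.94, 2.94], [-0.97, 2.17], [0.19, 2.56], [-1.23, 4.37], [0.02, 3.11], [-2.88, 2.88]. Speed limits (rad/s): [2.39, 2.39, 3.01, 3.14, 3.14, 3.14].

## Interface

Orientations are given as a unit quaternion [x, y, z, w].
In Python, from workcell import observe, snapshot, camera_model, job_done, cut_out gives the robot as it stands. The module is installed in compiled form; this text tells all that it offers.
- The arm moves only by the tool jog_arm, never from a script. Its argument "steps" is a list of rows, each an object with "rot": the turn, a rotation vector about the tool's x, y, z in degrees, a list of three; "xyz": the shift along the tool's x, y, z in cm, a list of three; "grip": the opening, from 0 (shut) to 1 (fully open). A call has 1 to 5 rows; each row is the pose to reach, as a shift and turn from the pose commanded when the call began, along the tool's axes at that moment; what a row does not reach only later rows make up. A row lasts 1/10 s, in which the tool goes at most 50 mm and 8.59 degrees, less where a joint would pass 70% of its speed; a pose out of reach is approached as far as the arm can. A call with a gripper value outside its range is refused whole. The fingers move at their own pace and stop on an object; "newtons" is the grip in N (left out, the last holds). Time passes only in rows, so rows that repeat a pose let the fingers close. It gives the time, the measured TCP pose, the force and the opening at its end, in the units of the state.
- observe(): the state, without advancing time (a new reading comes with each control period).
- snapshot(name): name is "side" or "top" or "wrist"; returns the picture (480x640x3 uint8, red, green, blue); there is no depth.
- camera_model(name): a dict with "intrinsics" (3x3 intrinsics, pixels), "extrinsics" (4x4, takes a point from camera to world coordinates). Camera axes: x right, y down, z forward; pixel columns grow to the right and rows downward; lengths in m; the calibration is good to about 2 mm. A picture is of the moment at which its call begins: read the wrist's pose just before it. camera_model takes no time and is no camera call; for the wrist camera it gives the pose at the moment of the call.
- job_done(): hands the job in, once; it reports no verdict.
Trained networks look in the newest picture that a camera, given by its name, has taken for a name from the list of things; names that differ only in an ending like _2 or _b are one class to them, and where a whole thing is asked for, a point or a joint stands for the part that bears it (a point fixed in the world has none). Each returns a list of dicts, best first, with "confidence" (0 to 1); they miss things now and then, are a little off and sometimes report something else, mostly with a low value. They report only what shows in the picture. A call takes as long as a camera call.
- cut_out(camera, name): "mask" (480x640 bool, what is visible of it) and "rect" ([centre column, centre row, width, height] in pixels, round what is visible of it).
The state is a dict: "t": time; "joints": joint angles; "qd": joint speeds; "tau": joint torques, N m; "position": TCP position; "tool_rot": TCP orientation; "ft_force": force on the tool from outside, world axes, zero at the start; "torque": the same for the moment, N m; "opening": opening from 0.0 (shut) to 1.0 (fully open).
Only numpy, scipy, OpenCV 4.12 (cv2) and the standard library are available. Lean on these libraries where they do the work, as an engineer would, in place of code of your own. Each camera call takes 0.05 s, during which the arm holds its last target.

## Task

A combination padlock lies on the lid of the blue steel box, locked through the staple: turn its dial clockwise through the notches until the orange mark clicks in at the white index line on the lock body, then pull the shackle all the way out. Lift the opened lock off the box and finish while still holding it up in the gripper, level and still, dial on top and shackle still out, with its underside at least a hand's width (10 cm) above the lid. Leave the other things on the table where they are.

Things in the scene. Friction and masses are not known exactly. Their poses are not given: they have to be found in the camera images.
- lock_box: Fixed blue steel box, 180 (x) x 130 (y) mm, its flat lid (186 x 136 mm) at 48 mm height; origin: centre of the underside, on the table. On the lid, 20 mm to +x of the box centre, a black rubber rest, its top at 60 mm height, carries the padlock; rims 4 mm wide, up to 65 mm height, stand along the lock's +y, -y and +x sides and keep it from turning.
- staple (a point): Steel arch on the lid: this point, the middle of its opening, lies 36 mm to -x and 22 mm to -y of the padlock's centre, at 77 mm height. Bar 5 mm thick, arch 25 mm wide along y, top at 89.5 mm height. Only the shackle's short leg (at -y) passes through it; axes as the box's.
- padlock: Loose brass padlock, 0.3 to 0.45 kg, lying on its back on the rest, axes along the box's. Body 62 x 62 x 34 mm, rounded edges; origin: centre of its underside; z up through the dial; shackle to -x, legs at y = +22 and -22 mm. Grip it from above across its y sides, straddling the dial, whose bar ends 58 mm above the underside. White index line on top at the -x side.
- lock_middle (a point): Centre of the padlock's brass body, 17 mm above its underside; axes as the padlock's.
- dial (a joint): Angle of the padlock's black dial, rad: 0 with the orange mark at the white index line (released), negative while counter-clockwise (from above) of it; grows clockwise. Starts 2 to 4 notches counter-clockwise. Sprung notches every 0.349 rad, about 0.1 N m to leave one. The shackle is blocked unless the dial is within about 0.15 of 0.
- dial_grip (a point): Middle of the dial's upright grip bar, on the dial's axis: bar 38 mm long, 10 mm thick, 18 mm high, this point at mid height, 49 mm above the padlock's underside. The bar stands on a disc 47 mm across. Axes turn with the dial: x along the bar, the orange-marked end to -x.
- dial_pointer (a point): Orange-marked end of the grip bar, 19 mm from the dial's axis, at the height of dial_grip; points to the padlock's -x when the dial is at 0.
- shackle (a joint): How far the shackle is pulled out of the padlock, m: 0 locked, 0.022 fully out (stop). It slides along the padlock's -x with about 3 N of friction and stays where it is left. Beyond 0.016 the short leg is clear of the staple and the lock can be lifted.
- shackle_bow (a point): Middle of the shackle's cross bar: round steel, 8 mm thick, along the padlock's y, straight for 32 mm; 85 mm to -x of the padlock's centre when locked, 17 mm above its underside (29 mm above the lid). Inside the shackle the space is 36 mm wide and, between staple and cross bar, 42 mm long.
- pill_jar_a: Bystander, to be left alone: amber jar with white cap, 42x42x72 mm; origin: centre of its underside.
- steel_block: Bystander, to be left alone: square steel bench block, 62x62x20 mm; origin: centre of its underside.
- blue_block_a: Bystander, to be left alone: blue rounded block, 35x45x22 mm; origin: centre of its underside.
- cabochon_0: Bystander, to be left alone: small black stone, 24x34x15 mm; origin: centre of its underside.
- druse_stone: Bystander, to be left alone: brown stone, 38x56x30 mm; origin: centre of its underside.

How it is judged:
By the outcome, as a careful person would: the job done as asked, in the order asked, and still so for the second after the job is handed in, while the arm keeps its last pose, push and grip.
It also fails if it takes over 54 s, if anything falls off the work surface, if the arm or the gripper's body presses on something with over 40 N, if the wrist force passes 120 N, or if a joint passes its speed limit or range.

## Working session

There is one attempt and no reset: what is moved stays moved. The work goes in short steps, Python scripts to look and compute and a tool call to move; the robot and the scene stay as the last step left them, time stands still between calls to the robot, and variables do not carry over. Pictures are saved under pics/ and viewed, and the job is handed in when it is done.

Besides the shell and the picture viewer there is one more tool, called after "Request:" in YAML: its name, and indented under it one key for each argument. jog_arm: Moves the arm, as the interface text tells. Its arguments: {"type":"object","properties":{"steps":{"type":"array","items":{"type":"object","properties":{"rot":{"type":"array","items":{"type":"number"}},"xyz":{"type":"array","items":{"type":"number"}},"grip":{"type":"number"}}}},"newtons":{"type":"number"}},"required":["steps"]}

```bash
mkdir -p pics; python3 - <<'E'
from workcell import observe, snapshot, camera_model, cut_out
import cv2, numpy as np
print(observe())
for n in ["top","side","wrist"]:
    im=snapshot(n); cv2.imwrite(f"pics/{n}0.png",im[:,:,::-1])
    m=camera_model(n); print(n,np.round(m["intrinsics"],1).tolist(),np.round(m["extrinsics"],4).tolist())
E
```

```text
{'t': 0.0, 'joints': array([ 9.69607845e-01,  3.13460888e-01,  1.49844171e+00, -4.29949168e-05,
        1.33096304e+00, -2.23437913e-01]), 'qd': array([-0.00334467, -0.0011951 ,  0.0003338 ,  0.00124851,  0.00210177,
        0.00069224]), 'tau': array([ 1.77437381e-03, -4.12266755e+01, -2.59744298e+01, -5.48268997e-05,
        4.08675929e-03, -4.66147483e-06]), 'position': array([0.19354724, 0.48778396, 0.25572773]), 'tool_rot': array([ 1.87749234e-01,  9.82216789e-01, -5.91518012e-04, -2.35931932e-04]), 'ft_force': array([-0.05842534, -1.04557514,  0.95110161]), 'torque': array([-0.0633991 , -0.00388448,  0.06633304]), 'opening': 1.0037591386725586}
top [[464.0, 0.0, 323.0], [0.0, 464.0, 234.2], [0.0, 0.0, 1.0]] [[-0.0001, -0.9933, 0.1158, 0.486], [-0.9995, -0.0034, -0.0306, -0.0898], [0.0308, -0.1158, -0.9928, 1.0123], [0.0, 0.0, 0.0, 1.0]]
side [[509.1, 0.0, 317.3], [0.0, 509.1, 247.2], [0.0, 0.0, 1.0]] [[-0.9516, -0.1764, 0.2517, 0.3187], [-0.3074, 0.5406, -0.7831, 0.7671], [0.002, -0.8226, -0.5686, 0.7283], [0.0, 0.0, 0.0, 1.0]]
wrist [[341.9, 0.0, 319.3], [0.0, 341.9, 238.4], [0.0, 0.0, 1.0]] [[0.3695, 0.8847, 0.2844, 0.121], [0.9292, -0.3517, -0.1131, 0.5164], [-0.0, 0.306, -0.952, 0.3736], [0.0, 0.0, 0.0, 1.0]]
```

View pics/top0.png

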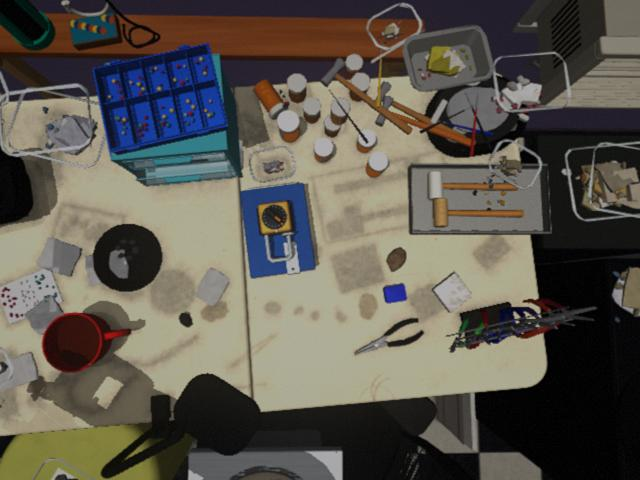

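View pics/side0.png

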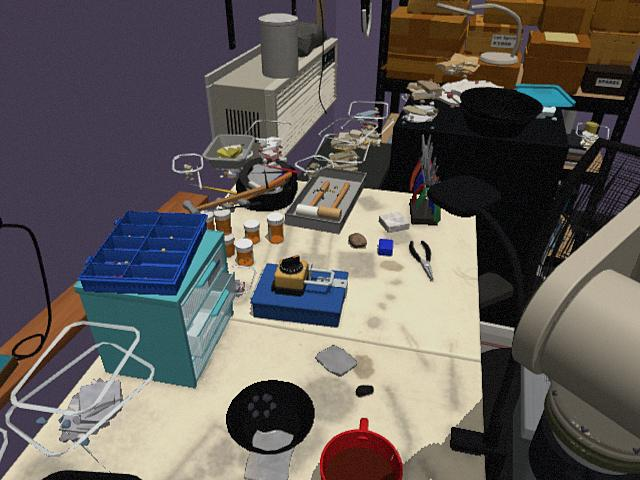

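View pics/wrist0.png

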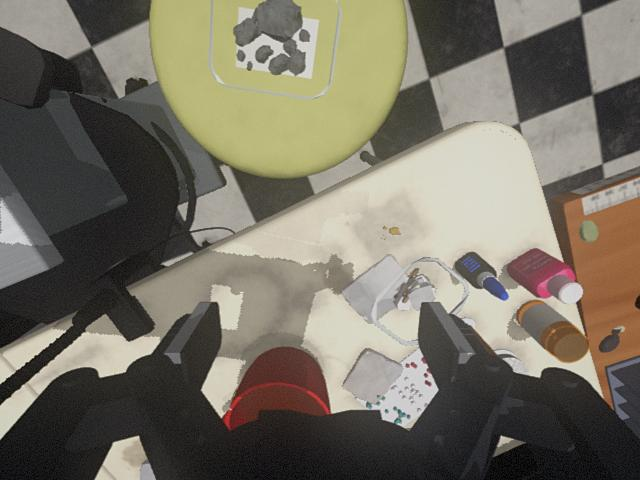

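The top picture shows the blue box at about (278,228), the brass lock at (276,218) with its shackle pointing down the image (towards the robot, world −x). The teal cabinet is to its left. Now I'll measure.

```bash
cat > h.py <<'E'
from workcell import observe, snapshot, camera_model, cut_out, job_done
import cv2, numpy as np
from scipy.spatial.transform import Rotation as R
def ray(m,u,v):
    K=m["intrinsics"];E=m["extrinsics"]
    d=E[:3,:3]@np.linalg.solve(K,[u,v,1.]); return E[:3,3],d
def onz(m,u,v,z):
    o,d=ray(m,u,v); return o+d*(z-o[2])/d[2]
def proj(m,P):
    E=m["extrinsics"];p=(np.atleast_2d(P)-E[:3,3])@E[:3,:3]
    q=p@np.array(m["intrinsics"]).T; return q[:,:2]/q[:,2:]
def minrect(mask):
    c=max(cv2.findContours(mask.astype(np.uint8),0,2)[0],key=cv2.contourArea)
    return c[:,0,:].astype(float)
E
python3 - <<'E'
from h import *
m=camera_model("top"); im=snapshot("top")
for name,z in [("lock_box",.048),("padlock",.094),("dial",.100),("shackle",.077),("dial_pointer",.109)]:
    for r in cut_out("top",name)[:2]:
        c=minrect(r["mask"]); W=np.array([onz(m,*p,z)[:2] for p in c])
        b=cv2.minAreaRect((W*1000).astype(np.float32))
        print(name,round(r["confidence"],2),np.round(r["rect"],1),"c",np.round(b[0],1),"size",np.round(b[1],1),"ang",round(b[2],1))
cv2.imwrite("pics/topz.png",cv2.resize(im[165:290,220:335],None,fx=5,fy=4.8,interpolation=2)[:,:,::-1])
E
```

```text
lock_box 0.76 [278.8 229.   76.1  92.4] c [607.9 -24.6] size [193.1 137.6] ang 7.9
padlock 0.93 [274.3 232.5  36.4  63.8] c [599.  -25.1] size [121.1  62.5] ang 7.5
padlock 0.36 [453.4 291.6  40.   42. ] c [ 479.1 -373.5] size [61.1 60.2] ang 36.3
dial 0.61 [272.  218.2  25.4  21.1] c [627.6 -20.6] size [42.1 43.6] ang 0.3
shackle 0.77 [278.2 249.1  26.8  25.2] c [566.6 -29.7] size [54.7 52.2] ang 6.5
dial_pointer 0.64 [274.2 216.3  21.8  24.5] c [626.7 -22.8] size [44.9 45.9] ang 45.2
```

View pics/topz.png

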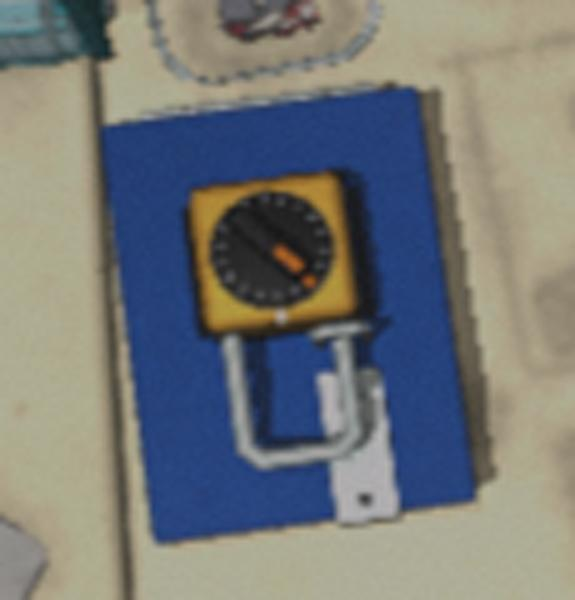

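The mark sits about 40° (2 notches) counter-clockwise of the index. Lock centre is ≈(0.628,−0.021), yaw ≈7.7°. I'll compute a hover move.

```bash
cat >> h.py <<'E'
def go(pos,yaw_y):
    """shift (cm, tool axes) and turn (deg rotvec) to TCP pos, tool down, tool y at world angle yaw_y deg"""
    s=observe(); A=R.from_quat(s["tool_rot"])
    y=np.array([np.cos(np.radians(yaw_y)),np.sin(np.radians(yaw_y)),0]);z=np.array([0,0,-1.]);x=np.cross(y,z)
    B=R.from_matrix(np.c_[x,y,z])
    print("xyz",np.round(A.inv().apply(np.array(pos)-s["position"])*100,2),"rot",np.round((A.inv()*B).as_rotvec(degrees=True),2), "t",round(s["t"],2),"pos",np.round(s["position"],4),"j",np.round(s["joints"],2))
E
python3 -c "
from h import *
go([.628,-.021,.225],137.7)"
```

```text
xyz [-59.15 -31.28   3.13] rot [-1.000e-02 -0.000e+00 -6.935e+01] t 0.45 pos [0.1937 0.4879 0.2562] j [ 0.97  0.31  1.5  -0.    1.33 -0.22]
```

Request:
jog_arm:
  steps:
    - {"xyz":[-11.8,-6.2,0.6],"rot":[0,0,-14],"grip":0.5}
    - {"xyz":[-23.6,-12.5,1.2],"rot":[0,0,-28],"grip":0.5}
    - {"xyz":[-35.4,-18.7,1.8],"rot":[0,0,-42],"grip":0.5}
    - {"xyz":[-59.1,-31.3,3.1],"rot":[0,0,-69.4],"grip":0.5}
    - {"xyz":[-59.1,-31.3,3.1],"rot":[0,0,-69.4],"grip":0.5}

```text
t: 0.95
position: [0.3358, 0.3231, 0.2466]
tool_rot: [-0.137, 0.991, 0.0, 0.0]
ft_force: [1.4, 0.3, -0.9]
opening: 0.5
```

```bash
python3 -c "
from h import *
go([.628,-.021,.225],137.7)"
```

```text
xyz [-18.77 -41.06   2.16] rot [ 0.000e+00  3.000e-02 -3.194e+01] t 0.95 pos [0.3358 0.3231 0.2466] j [ 0.51  0.19  1.68  0.    1.27 -1.33]
```

Request:
jog_arm:
  steps:
    - {"xyz":[-18.8,-41.1,2.1],"rot":[0,0,-31.9]}
    - {"xyz":[-18.8,-41.1,2.1],"rot":[0,0,-31.9]}
    - {"xyz":[-18.8,-41.1,2.1],"rot":[0,0,-31.9]}
    - {"xyz":[-18.8,-41.1,2.1],"rot":[0,0,-31.9]}
    - {"xyz":[-18.8,-41.1,2.1],"rot":[0,0,-31.9]}

```text
invalid input at $.steps[0]: expected keys rot, xyz, grip
```

```bash
python3 -c "
from h import *
go([.628,-.021,.225],137.7)"
```

```text
xyz [-18.77 -41.06   2.16] rot [ 0.000e+00  3.000e-02 -3.194e+01] t 0.95 pos [0.3358 0.3231 0.2466] j [ 0.51  0.19  1.68  0.    1.27 -1.33]
```

Request:
jog_arm:
  steps:
    - {"xyz":[-18.8,-41.1,2.1],"rot":[0,0,-31.9],"grip":0.5}
    - {"xyz":[-18.8,-41.1,2.1],"rot":[0,0,-31.9],"grip":0.5}
    - {"xyz":[-18.8,-41.1,2.1],"rot":[0,0,-31.9],"grip":0.5}
    - {"xyz":[-18.8,-41.1,2.1],"rot":[0,0,-31.9],"grip":0.5}
    - {"xyz":[-18.8,-41.1,2.1],"rot":[0,0,-31.9],"grip":0.5}

```text
t: 1.45
position: [0.4808, 0.1517, 0.2362]
tool_rot: [-0.404, 0.915, 0.0, 0.0]
ft_force: [0.3, 0.5, -0.5]
opening: 0.501
```

```bash
python3 -c "
from h import *
go([.628,-.021,.225],137.7)"
```

```text
xyz [  2.83 -22.51   1.12] rot [-0.01  0.03 -0.08] t 1.45 pos [0.4808 0.1517 0.2362] j [ 0.07  0.28  1.59  0.    1.27 -2.33]
```

Request:
jog_arm:
  steps:
    - {"xyz":[2.8,-22.5,1.1],"rot":[0,0,0],"grip":0.5}
    - {"xyz":[2.8,-22.5,1.1],"rot":[0,0,0],"grip":0.5}
    - {"xyz":[2.8,-22.5,1.1],"rot":[0,0,0],"grip":0.5}
    - {"xyz":[2.8,-22.5,1.1],"rot":[0,0,0],"grip":0.5}
    - {"xyz":[2.8,-22.5,1.1],"rot":[0,0,0],"grip":0.5}

```text
t: 1.95
position: [0.628, -0.0232, 0.2243]
tool_rot: [-0.4, 0.916, -0.0, -0.0]
ft_force: [-0.4, 1.1, 0.4]
opening: 0.5
```

```bash
python3 -c "
from h import *
go([.628,-.021,.225],137.7)
m=camera_model('wrist');im=snapshot('wrist')
cv2.imwrite('pics/w1.png',im[:,:,::-1])
for name,z in [('padlock',.094),('dial',.100),('shackle',.077),('dial_pointer',.109)]:
    for r in cut_out('wrist',name)[:1]:
        c=minrect(r['mask']); W=np.array([onz(m,*p,z)[:2] for p in c])
        b=cv2.minAreaRect((W*1000).astype(np.float32))
        print(name,round(r['confidence'],2),np.round(r['rect'],1),'c',np.round(b[0],1),'size',np.round(b[1],1),'ang',round(b[2],1))
"
```

```text
xyz [-0.16  0.15 -0.07] rot [ 0.   -0.03 -0.49] t 1.95 pos [ 0.628  -0.0232  0.2243] j [-0.22  0.57  1.2  -0.    1.37 -2.62]
padlock 0.84 [344.  207.2 145.6 155. ] c [599.3 -25.6] size [117.   63.4] ang 8.3
dial 0.82 [323.8 241.2  65.5  64.9] c [627.4 -19.7] size [46.5 47. ] ang 85.6
shackle 0.73 [372.4 178.5  84.1  91. ] c [568.4 -27.4] size [57.8 52.7] ang 8.2
dial_pointer 0.57 [323.4 243.4  60.5  66.1] c [625.2 -21.9] size [43.8 43.9] ang 2.7
```

View pics/w1.png

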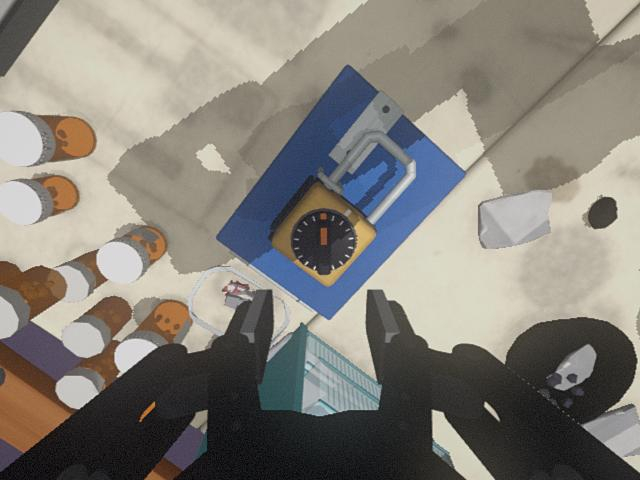

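The dial bar (orange end up, near (323,235)) is vertical in the wrist picture, so it is aligned with the pads. Both cameras put the axis at (0.6275, −0.0205). Descending.

```bash
python3 -c "
from h import *
go([.6275,-.0205,.129],137.9)"
```

```text
xyz [-0.01 -0.18  9.6 ] rot [ 0.03 -0.   -0.53] t 2.2 pos [ 0.6262 -0.0194  0.225 ] j [-0.22  0.56  1.21  0.    1.37 -2.62]
```

Request:
jog_arm:
  steps:
    - {"xyz":[0,-0.2,4],"rot":[0,0,-0.5],"grip":0.5}
    - {"xyz":[0,-0.2,7],"rot":[0,0,-0.5],"grip":0.5}
    - {"xyz":[0,-0.2,9.2],"rot":[0,0,-0.5],"grip":0.5}
    - {"xyz":[0,-0.2,9.6],"rot":[0,0,-0.5],"grip":0.5}
    - {"xyz":[0,-0.2,9.6],"rot":[0,0,-0.5],"grip":0.5}
  newtons: 30

```text
t: 2.7
position: [0.6279, -0.0205, 0.1297]
tool_rot: [-0.406, 0.914, -0.0, 0.0]
ft_force: [-0.1, -0.5, -0.1]
opening: 0.502
```

```bash
python3 -c "
from h import *
go([.6275,-.0205,.129],137.9)
im=snapshot('wrist')
cv2.imwrite('pics/w2.png',im[:,:,::-1])
"
```

```text
xyz [0.02 0.03 0.07] rot [-0.    0.    0.01] t 2.7 pos [ 0.6279 -0.0205  0.1297] j [-0.22  0.65  1.32  0.    1.17 -2.63]
```

View pics/w2.png

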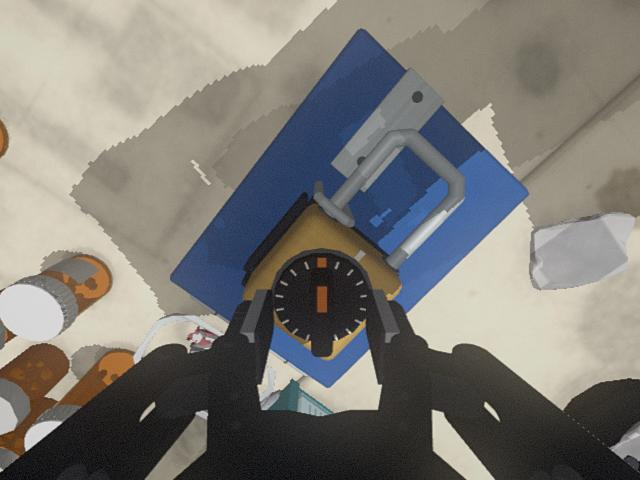

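The bar sits between the pads, with orange at (322,295). Closing on it.

Request:
jog_arm:
  steps:
    - {"xyz":[0,0,0],"rot":[0,0,0],"grip":0.0}
    - {"xyz":[0,0,0],"rot":[0,0,0],"grip":0.0}
    - {"xyz":[0,0,0],"rot":[0,0,0],"grip":0.0}
    - {"xyz":[0,0,0],"rot":[0,0,0],"grip":0.0}
    - {"xyz":[0,0,0],"rot":[0,0,0],"grip":0.0}
  newtons: 30

```text
t: 3.25
position: [0.6283, -0.0212, 0.1303]
tool_rot: [-0.406, 0.914, -0.0, 0.001]
ft_force: [-2.3, 2.2, 6.2]
opening: 0.104
```

```bash
python3 -c "
from h import *
s=observe();print(s['opening'],s['ft_force'],s['torque'])
im=snapshot('wrist')
cv2.imwrite('pics/w3.png',im[:,:,::-1])
"
```

```text
0.10387375790136763 [-2.2762723   2.18536179  6.23814307] [0.29613732 0.28715192 0.0361979 ]
```

View pics/w3.png

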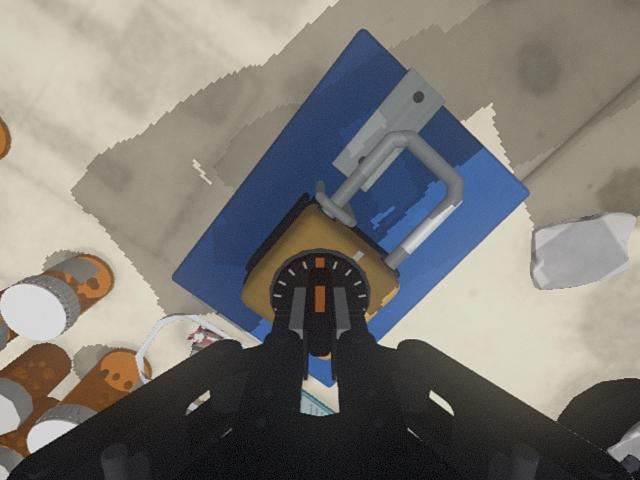

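Request:
jog_arm:
  steps:
    - {"xyz":[0,0,-0.1],"rot":[0,0,8],"grip":0.0}
    - {"xyz":[0,0,-0.1],"rot":[0,0,16],"grip":0.0}
    - {"xyz":[0,0,-0.1],"rot":[0,0,24],"grip":0.0}
    - {"xyz":[0,0,-0.1],"rot":[0,0,32],"grip":0.0}
    - {"xyz":[0,0,-0.1],"rot":[0,0,40],"grip":0.0}
  newtons: 30

```text
t: 3.8
position: [0.6277, -0.0205, 0.1304]
tool_rot: [-0.066, 0.998, 0.001, -0.0]
ft_force: [-2.1, 3.8, 4.0]
opening: 0.107
```

Request:
jog_arm:
  steps:
    - {"xyz":[0,0,0],"rot":[0,0,0],"grip":0.0}
    - {"xyz":[0,0,0],"rot":[0,0,0],"grip":0.0}

```text
t: 4.0
position: [0.6277, -0.0207, 0.1303]
tool_rot: [-0.07, 0.998, 0.001, -0.0]
ft_force: [-2.9, 5.0, 3.0]
opening: 0.106
```

```bash
python3 -c "
from h import *
go([.6275,-.0205,.129],97.9)
s=observe();print(s['opening'],s['ft_force'],s['torque'])
im=snapshot('wrist')
cv2.imwrite('pics/w4.png',im[:,:,::-1])
"
```

```text
xyz [0.02 0.03 0.13] rot [ 0.06 -0.04  0.12] t 4.0 pos [ 0.6277 -0.0207  0.1303] j [-0.22  0.65  1.32  0.    1.17 -1.93]
0.10568476428885065 [-2.8664883   4.96075849  2.97521339] [ 0.76811722  0.60482117 -0.03577174]
```

View pics/w4.png

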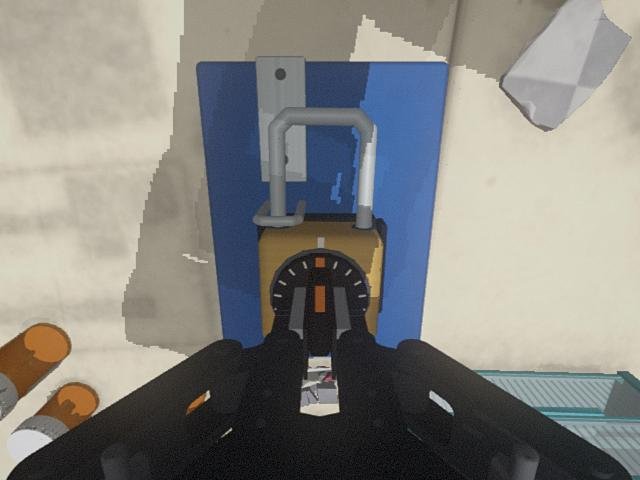

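The orange mark at (320,262) lines up with the white index at (320,243). Releasing and rising, then a check.

Request:
jog_arm:
  steps:
    - {"xyz":[0,0,0],"rot":[0,0,0],"grip":0.5}
    - {"xyz":[0,0,0],"rot":[0,0,0],"grip":0.5}
    - {"xyz":[0,0,-3],"rot":[0,0,0],"grip":0.5}
    - {"xyz":[0,0,-7],"rot":[0,0,0],"grip":0.5}
    - {"xyz":[0,0,-7],"rot":[0,0,0],"grip":0.5}

```text
t: 4.55
position: [0.63, -0.022, 0.2057]
tool_rot: [-0.069, 0.998, -0.002, 0.005]
ft_force: [0.2, -0.0, -0.3]
opening: 0.499
```

```bash
python3 -c "
from h import *
m=camera_model('wrist');im=snapshot('wrist')
cv2.imwrite('pics/w5.png',im[:,:,::-1])
for name,z in [('padlock',.094),('dial',.100),('shackle',.077)]:
    for r in cut_out('wrist',name)[:1]:
        c=minrect(r['mask']); W=np.array([onz(m,*p,z)[:2] for p in c])
        b=cv2.minAreaRect((W*1000).astype(np.float32))
        print(name,round(r['confidence'],2),np.round(r['rect'],1),'c',np.round(b[0],1),'size',np.round(b[1],1),'ang',round(b[2],1))
c=np.array([.6275,-.0205]);u=np.array([np.cos(np.radians(7.9)),np.sin(np.radians(7.9))])
bw=c-.085*u; print('bow',bw, proj(m,[*bw,.077]))
go([*(bw-.004*u),.2],7.9)
"
```

```text
padlock 0.85 [323.8 194.2  92.8 167.9] c [599.5 -24.3] size [117.7  61.7] ang 7.4
dial 0.71 [322.9 244.9  65.9  73. ] c [628.2 -20.5] size [47.1 47.1] ang 43.4
shackle 0.93 [324.2 150.9  76.7  82.3] c [569.1 -27.9] size [58. 52.] ang 6.4
bow [ 0.5433067  -0.03218279] [[323.26219518 112.36977752]]
xyz [ 8.9   0.09 -0.1 ] rot [-6.000e-02 -1.100e-01  8.998e+01] t 4.75 pos [ 0.6276 -0.0214  0.1988] j [-0.22  0.59  1.24 -0.    1.32 -1.93]
```

View pics/w5.png

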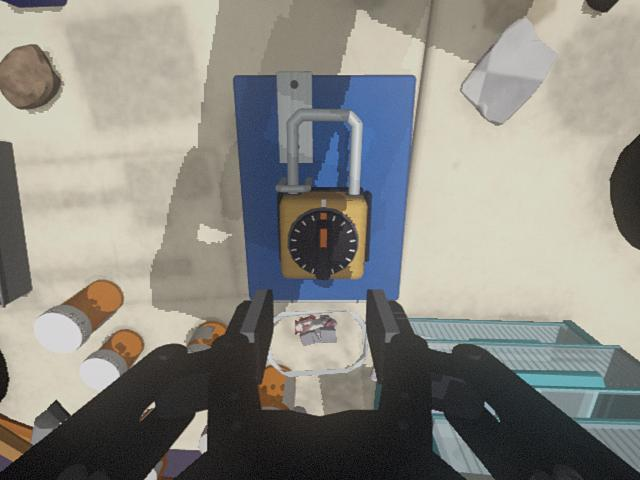

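The mark stays at the index after release, at (323,216) against (323,203), and the bow is at (325,115). Turning 90° and moving over the bow.

Request:
jog_arm:
  steps:
    - {"xyz":[1.8,0,0],"rot":[0,0,8.5],"grip":0.5}
    - {"xyz":[3.6,0,0],"rot":[0,0,17],"grip":0.5}
    - {"xyz":[5.4,0,0],"rot":[0,0,25.5],"grip":0.5}
    - {"xyz":[7.2,0.1,0],"rot":[0,0,34],"grip":0.5}
    - {"xyz":[8.9,0.1,-0.1],"rot":[0,0,42.5],"grip":0.5}

```text
t: 5.25
position: [0.5385, -0.0325, 0.1997]
tool_rot: [0.3, 0.954, -0.0, -0.001]
ft_force: [0.2, -1.0, 0.1]
opening: 0.502
```

```bash
python3 -c "
from h import *
go([.5404,-.0325,.16],7.9)
"
```

```text
xyz [-0.17  0.11  3.97] rot [-0.11 -0.1  47.13] t 5.25 pos [ 0.5385 -0.0325  0.1997] j [-0.28  0.4   1.54 -0.    1.21 -1.24]
```

Request:
jog_arm:
  steps:
    - {"xyz":[-0.2,0.1,1],"rot":[0,0,8.5],"grip":0.5}
    - {"xyz":[-0.2,0.1,2],"rot":[0,0,17],"grip":0.5}
    - {"xyz":[-0.2,0.1,3],"rot":[0,0,25.5],"grip":0.5}
    - {"xyz":[-0.2,0.1,4],"rot":[0,0,34],"grip":0.5}
    - {"xyz":[-0.2,0.1,4],"rot":[0,0,42.5],"grip":0.5}

```text
t: 5.75
position: [0.5409, -0.0326, 0.1586]
tool_rot: [0.626, 0.78, -0.001, -0.002]
ft_force: [-0.6, 0.8, 0.2]
opening: 0.495
```

```bash
python3 -c "
from h import *
go([.5404,-.0325,.083],7.9)
"
```

```text
xyz [ 0.01 -0.01  7.56] rot [-0.24 -0.11  4.62] t 5.75 pos [ 0.5409 -0.0326  0.1586] j [-0.28  0.45  1.58 -0.    1.12 -0.49]
```

Request:
jog_arm:
  steps:
    - {"xyz":[0,0,1.5],"rot":[0,0,4.6],"grip":0.5}
    - {"xyz":[0,0,3],"rot":[0,0,4.6],"grip":0.5}
    - {"xyz":[0,0,4],"rot":[0,0,4.6],"grip":0.5}
    - {"xyz":[0,0,4],"rot":[0,0,4.6],"grip":0.5}

```text
t: 6.15
position: [0.541, -0.0326, 0.1192]
tool_rot: [0.654, 0.756, -0.001, -0.002]
ft_force: [-0.3, -0.6, 0.0]
opening: 0.5
```

```bash
python3 -c "
from h import *
go([.5404,-.0325,.083],7.9)
m=camera_model('wrist')
im=snapshot('wrist');cv2.imwrite('pics/w6.png',im[:,:,::-1])
for r in cut_out('wrist','shackle')[:1]: print(r['confidence'],r['rect'])
im=snapshot('side');cv2.imwrite('pics/s6.png',cv2.resize(im[200:360,200:400],None,fx=3.5,fy=3.5)[:,:,::-1])
"
```

```text
xyz [ 0.01 -0.05  3.62] rot [-0.2  -0.08  0.38] t 6.15 pos [ 0.541  -0.0326  0.1192] j [-0.28  0.5   1.61 -0.    1.04 -0.42]
0.92 [377.9, 285.8, 122.3, 91.3]
```

View pics/w6.png

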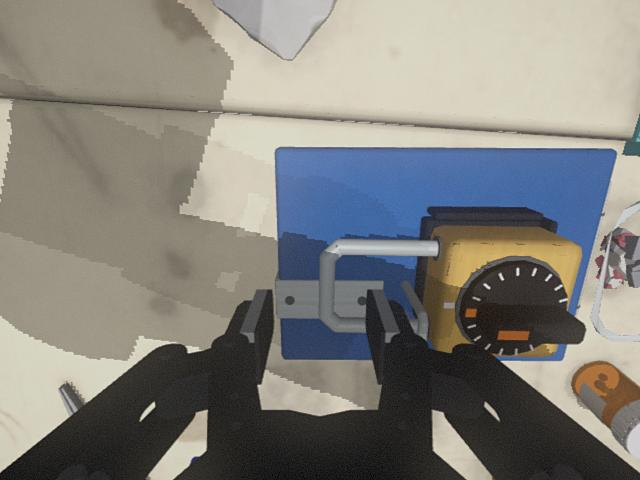

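View pics/s6.png

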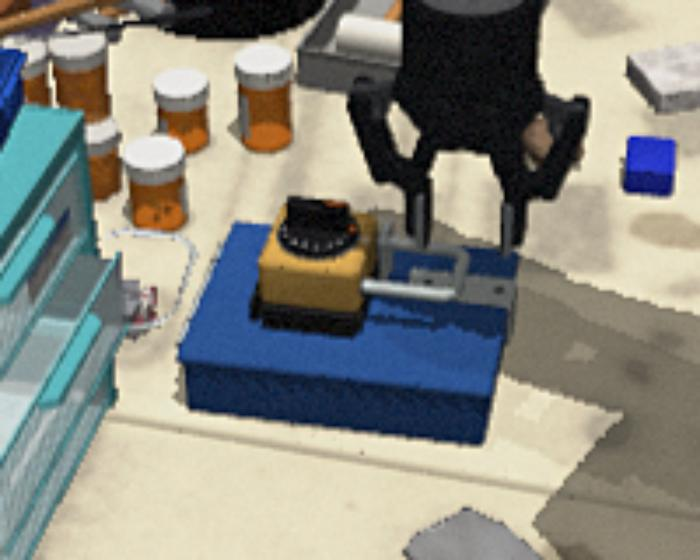

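Request:
jog_arm:
  steps:
    - {"xyz":[0,0,1],"rot":[0,0,0],"grip":0.5}
    - {"xyz":[0,0,2],"rot":[0,0,0],"grip":0.5}
    - {"xyz":[0,0,3],"rot":[0,0,0],"grip":0.5}
    - {"xyz":[0,0,3.6],"rot":[0,0,0],"grip":0.5}
    - {"xyz":[0,0,3.6],"rot":[0,0,0],"grip":0.5}

```text
t: 6.8
position: [0.5415, -0.0327, 0.084]
tool_rot: [0.654, 0.756, -0.0, -0.001]
ft_force: [-0.1, -0.1, -0.5]
opening: 0.498
```

```bash
python3 -c "
from h import *
go([.5404,-.0325,.083],7.9)
print(observe()['ft_force'])
im=snapshot('wrist');cv2.imwrite('pics/w7.png',im[:,:,::-1])
im=snapshot('side');cv2.imwrite('pics/s7.png',cv2.resize(im[200:360,200:400],None,fx=3.5,fy=3.5)[:,:,::-1])
"
```

```text
xyz [ 0.03 -0.1   0.1 ] rot [-0.1  -0.04  0.35] t 6.8 pos [ 0.5415 -0.0327  0.084 ] j [-0.28  0.55  1.64 -0.    0.96 -0.42]
[-0.13738765 -0.14417195 -0.45894371]
```

View pics/w7.png

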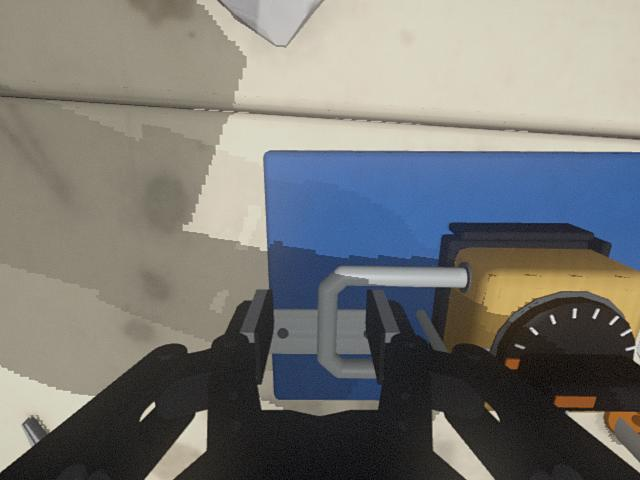

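View pics/s7.png

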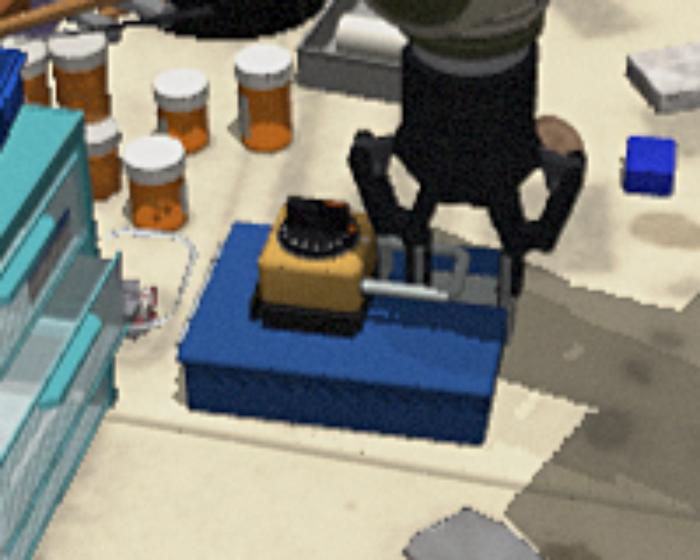

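The fingers straddle the cross bar (at (328,320) in the wrist view), with one inside the shackle. Closing on it.

Request:
jog_arm:
  steps:
    - {"xyz":[0,0,0],"rot":[0,0,0],"grip":0.3}
    - {"xyz":[0,0,0],"rot":[0,0,0],"grip":0.0}
    - {"xyz":[0,0,0],"rot":[0,0,0],"grip":0.0}
    - {"xyz":[0,0,0],"rot":[0,0,0],"grip":0.0}
    - {"xyz":[0,0,0],"rot":[0,0,0],"grip":0.0}
  newtons: 40

```text
t: 7.4
position: [0.5423, -0.033, 0.0854]
tool_rot: [0.654, 0.756, 0.0, 0.0]
ft_force: [1.8, -1.2, 1.2]
opening: 0.076
```

```bash
python3 -c "
from h import *
go([.5404,-.0325,.083],7.9)
s=observe();print(s['ft_force'],s['torque'],s['opening'])
im=snapshot('wrist');cv2.imwrite('pics/w8.png',im[:,:,::-1])
"
```

```text
xyz [ 0.07 -0.18  0.24] rot [0.06 0.02 0.34] t 7.4 pos [ 0.5423 -0.033   0.0854] j [-0.28  0.55  1.64  0.    0.96 -0.42]
[ 1.75617882 -1.15790681  1.16702041] [-0.12972955 -0.30288674 -0.11269561] 0.07629762994904606
```

View pics/w8.png

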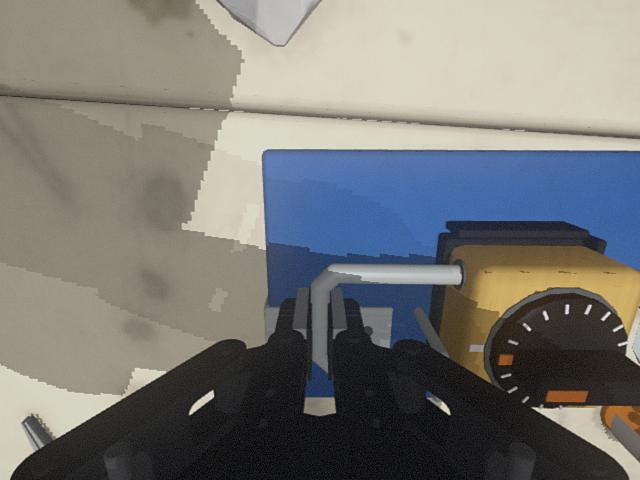

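Request:
jog_arm:
  steps:
    - {"xyz":[0,-0.5,0],"rot":[0,0,0],"grip":0.0}
    - {"xyz":[0,-1.0,0],"rot":[0,0,0],"grip":0.0}
    - {"xyz":[0,-1.5,0],"rot":[0,0,0],"grip":0.0}
    - {"xyz":[0,-1.9,0],"rot":[0,0,0],"grip":0.0}
    - {"xyz":[0,-1.9,0],"rot":[0,0,0],"grip":0.0}

```text
t: 7.95
position: [0.5222, -0.0356, 0.085]
tool_rot: [0.654, 0.756, -0.0, -0.001]
ft_force: [-2.6, -1.8, 2.3]
opening: 0.075
```

```bash
python3 -c "
from h import *
go([.5404,-.0325,.083],7.9)
s=observe();print(s['ft_force'],s['torque'],s['opening'])
im=snapshot('wrist');cv2.imwrite('pics/w9.png',im[:,:,::-1])
"
```

```text
xyz [0.04 1.85 0.2 ] rot [-0.09 -0.02  0.35] t 7.95 pos [ 0.5222 -0.0356  0.085 ] j [-0.29  0.51  1.7  -0.    0.93 -0.44]
[-2.58330678 -1.75726878  2.25223819] [-0.20804724  0.33224657 -0.09306519] 0.07476179620060659
```

View pics/w9.png

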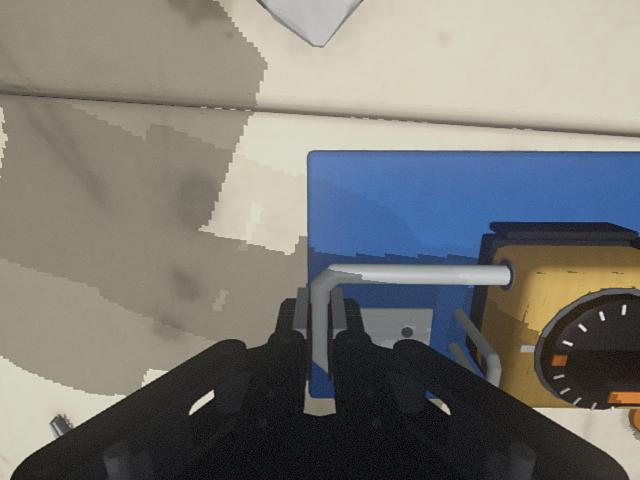

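The shackle slides out; the leg end is visible at (455,347). Now to the stop in small steps, watching the force.

Request:
jog_arm:
  steps:
    - {"xyz":[0,-0.1,0],"rot":[0,0,0],"grip":0.0}
    - {"xyz":[0,-0.2,0],"rot":[0,0,0],"grip":0.0}
    - {"xyz":[0,-0.3,0],"rot":[0,0,0],"grip":0.0}
    - {"xyz":[0,-0.3,0],"rot":[0,0,0],"grip":0.0}

```text
t: 8.4
position: [0.5202, -0.036, 0.0851]
tool_rot: [0.654, 0.756, 0.0, 0.0]
ft_force: [2.4, -0.6, 0.1]
opening: 0.079
```

```bash
python3 -c "
from h import *
go([.5404,-.0325,.083],7.9)
s=observe();print(s['ft_force'],s['torque'],s['opening'])
im=snapshot('wrist');cv2.imwrite('pics/w10.png',im[:,:,::-1])
"
```

```text
xyz [0.05 2.05 0.21] rot [0.01 0.   0.36] t 8.4 pos [ 0.5202 -0.036   0.0851] j [-0.29  0.51  1.71  0.    0.93 -0.44]
[ 2.42364444 -0.56346359  0.08081   ] [-0.05114298 -0.27030252 -0.04844005] 0.07896185236848506
```

View pics/w10.png

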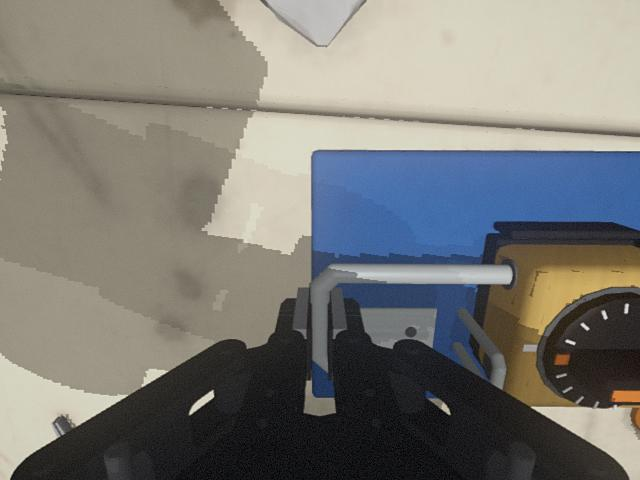

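Request:
jog_arm:
  steps:
    - {"xyz":[0,-0.1,0],"rot":[0,0,0],"grip":0.0}
    - {"xyz":[0,-0.2,0],"rot":[0,0,0],"grip":0.0}
    - {"xyz":[0,-0.3,0],"rot":[0,0,0],"grip":0.0}
    - {"xyz":[0,-0.3,0],"rot":[0,0,0],"grip":0.0}

```text
t: 8.85
position: [0.5191, -0.0366, 0.0857]
tool_rot: [0.654, 0.756, 0.002, 0.002]
ft_force: [12.0, 1.6, -2.2]
opening: 0.07
```

```bash
python3 -c "
from h import *
go([.5404,-.0325,.083],7.9)
s=observe();print(s['ft_force'],s['torque'],s['opening'])
im=snapshot('wrist');cv2.imwrite('pics/w11.png',im[:,:,::-1])
"
```

```text
xyz [0.1  2.17 0.28] rot [0.33 0.09 0.34] t 8.85 pos [ 0.5191 -0.0366  0.0857] j [-0.3   0.5   1.71  0.    0.92 -0.44]
[11.97967862  1.58074284 -2.15339219] [ 0.19890254 -1.87172519 -0.03928008] 0.07039219215796981
```

View pics/w11.png

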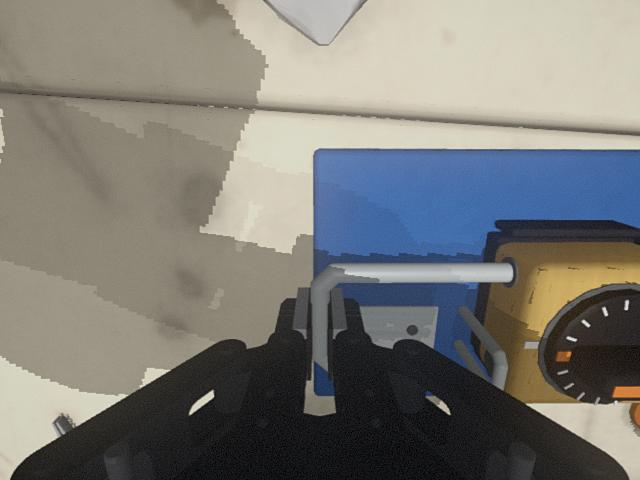

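Force rose to 12 N: the shackle is at its stop after about 23 mm. Releasing, rising, turning back.

Request:
jog_arm:
  steps:
    - {"xyz":[0,0.0,0],"rot":[0,0,0],"grip":0.5}
    - {"xyz":[0,0.0,0],"rot":[0,0,0],"grip":0.5}
    - {"xyz":[0,0.0,-3],"rot":[0,0,0],"grip":0.5}
    - {"xyz":[0,0,-7],"rot":[0,0,0],"grip":0.5}
    - {"xyz":[0,0,-11],"rot":[0,0,0],"grip":0.5}

```text
t: 9.4
position: [0.5163, -0.0362, 0.196]
tool_rot: [0.654, 0.756, -0.001, -0.001]
ft_force: [0.2, -0.5, 0.5]
opening: 0.498
```

```bash
python3 -c "
from h import *
go([.627,-.0208,.215],97.9)
"
```

```text
xyz [-0.06 11.17 -1.93] rot [-7.000e-02 -1.500e-01 -8.965e+01] t 9.4 pos [ 0.5163 -0.0362  0.196 ] j [-0.3   0.35  1.61 -0.    1.18 -0.44]
```

Request:
jog_arm:
  steps:
    - {"xyz":[0,2,-0.6],"rot":[0,0,-8.5],"grip":0.8}
    - {"xyz":[0,4,-1.2],"rot":[0,0,-17],"grip":0.9}
    - {"xyz":[0,6,-1.8],"rot":[0,0,-25.5],"grip":1.0}
    - {"xyz":[0,8,-1.9],"rot":[0,0,-34],"grip":1.0}
    - {"xyz":[0,10,-1.9],"rot":[0,0,-42.5],"grip":1.0}

```text
t: 9.9
position: [0.6165, -0.0219, 0.214]
tool_rot: [0.333, 0.943, -0.0, -0.001]
ft_force: [-0.5, -0.6, 0.1]
opening: 1.004
```

```bash
python3 -c "
from h import *
go([.627,-.0208,.215],97.9)
"
```

```text
xyz [-0.75  0.75 -0.1 ] rot [-2.00e-02 -7.00e-02 -4.68e+01] t 9.9 pos [ 0.6165 -0.0219  0.214 ] j [-0.23  0.55  1.26 -0.    1.33 -1.12]
```

Request:
jog_arm:
  steps:
    - {"xyz":[-0.7,0.7,0],"rot":[0,0,-8.5],"grip":1.0}
    - {"xyz":[-0.7,0.7,0],"rot":[0,0,-17],"grip":1.0}
    - {"xyz":[-0.7,0.7,0],"rot":[0,0,-25.5],"grip":1.0}
    - {"xyz":[-0.7,0.7,0],"rot":[0,0,-34],"grip":1.0}
    - {"xyz":[-0.7,0.7,0],"rot":[0,0,-42.5],"grip":1.0}

```text
t: 10.4
position: [0.6255, -0.021, 0.2136]
tool_rot: [-0.031, 1.0, 0.0, -0.001]
ft_force: [-0.0, -0.5, 0.2]
opening: 0.996
```

Request:
jog_arm:
  steps:
    - {"xyz":[0,0,0],"rot":[0,0,-4],"grip":1.0}
    - {"xyz":[0,0,0],"rot":[0,0,-4],"grip":1.0}

```text
t: 10.6
position: [0.6255, -0.021, 0.2137]
tool_rot: [-0.064, 0.998, 0.0, -0.001]
ft_force: [-0.7, -0.2, -0.5]
opening: 1.0
```

```bash
python3 -c "
from h import *
go([.627,-.0208,.215],97.9)
m=camera_model('wrist');im=snapshot('wrist')
cv2.imwrite('pics/w12.png',im[:,:,::-1])
for name,z in [('padlock',.094),('dial',.100),('shackle',.077)]:
    for r in cut_out('wrist',name)[:1]:
        c=minrect(r['mask']); W=np.array([onz(m,*p,z)[:2] for p in c])
        b=cv2.minAreaRect((W*1000).astype(np.float32))
        print(name,round(r['confidence'],2),np.round(r['rect'],1),'c',np.round(b[0],1),'size',np.round(b[1],1),'ang',round(b[2],1))
"
```

```text
xyz [-0.15  0.   -0.13] rot [ 0.02 -0.09 -0.61] t 10.6 pos [ 0.6255 -0.021   0.2137] j [-0.22  0.57  1.23 -0.    1.35 -1.92]
padlock 0.62 [321.4 177.7  87.6 202. ] c [585.9 -25.7] size [137.6  60.3] ang 8.7
shackle 0.74 [324.4 244.2  63.5  64.7] c [632.4 -18.8] size [51. 52.] ang 63.4
```

View pics/w12.png

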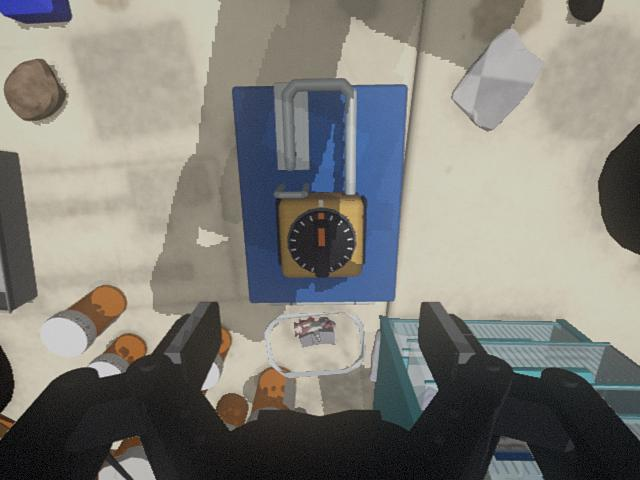

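```bash
python3 -c "
from h import *
m=camera_model('wrist')
b=onz(m,319,85.5,.077); d=onz(m,321.5,242,.1); print(b,d,np.linalg.norm((b-d)[:2]))
c=d[:2]; u=np.array([np.cos(np.radians(7.9)),np.sin(np.radians(7.9))])
for n,s in [('w5',0)]: pass
print(proj(m,[*(c-.107*u),.077]), proj(m,[*(c-.104*u),.077]))
go([*(c-.006*u),.093],97.9)
"
```

```text
[ 0.52056022 -0.03478884  0.077     ] [ 0.62471444 -0.01999036  0.1       ] 0.10520027054221091
[[319.4658261   82.62081757]] [[319.52391112  87.3990628 ]]
xyz [ 0.69  0.11 12.1 ] rot [ 0.01 -0.03 -0.73] t 10.8 pos [ 0.6258 -0.021   0.214 ] j [-0.22  0.57  1.23 -0.    1.35 -1.92]
```

The shackle is ≈22 mm out (bow 105 mm from the axis against 83 mm measured the same way before), the leg at (291,168) is clear of the staple, and the dial is still at the index. Descending to grip the body.

Request:
jog_arm:
  steps:
    - {"xyz":[0.7,0.1,4],"rot":[0,0,-0.7],"grip":1.0}
    - {"xyz":[0.7,0.1,8],"rot":[0,0,-0.7],"grip":1.0}
    - {"xyz":[0.7,0.1,10.5],"rot":[0,0,-0.7],"grip":1.0}
    - {"xyz":[0.7,0.1,11.5],"rot":[0,0,-0.7],"grip":1.0}
    - {"xyz":[0.7,0.1,12.2],"rot":[0,0,-0.7],"grip":1.0}
  newtons: 80

```text
t: 11.3
position: [0.6191, -0.021, 0.0919]
tool_rot: [-0.069, 0.998, -0.0, -0.0]
ft_force: [0.8, 0.2, 0.0]
opening: 1.001
```

```bash
python3 -c "
from h import *
go([.6188,-.0208,.091],97.9)
print(observe()['ft_force'])
im=snapshot('wrist');cv2.imwrite('pics/w13.png',im[:,:,::-1])
"
```

```text
xyz [0.03 0.02 0.09] rot [-0.   -0.    0.02] t 11.3 pos [ 0.6191 -0.021   0.0919] j [-0.22  0.68  1.38 -0.    1.08 -1.93]
[0.76183925 0.21555793 0.01375048]
```

View pics/w13.png

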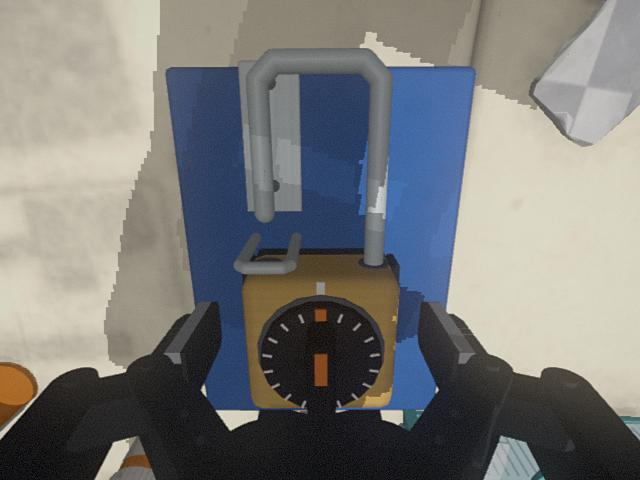

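Request:
jog_arm:
  steps:
    - {"xyz":[0,0,0],"rot":[0,0,0],"grip":0.8}
    - {"xyz":[0,0,0],"rot":[0,0,0],"grip":0.6}
    - {"xyz":[0,0,0],"rot":[0,0,0],"grip":0.6}
    - {"xyz":[0,0,0],"rot":[0,0,0],"grip":0.6}
    - {"xyz":[0,0,0],"rot":[0,0,0],"grip":0.6}
  newtons: 80

```text
t: 11.85
position: [0.6198, -0.0211, 0.094]
tool_rot: [-0.069, 0.998, -0.0, 0.002]
ft_force: [-0.3, 0.8, 5.9]
opening: 0.71
```

```bash
python3 -c "
from h import *
go([.6188,-.0208,.091],97.9)
s=observe();print(s['ft_force'],s['torque'],s['opening'])
im=snapshot('wrist');cv2.imwrite('pics/w14.png',im[:,:,::-1])
"
```

```text
xyz [0.1  0.04 0.3 ] rot [-0.06  0.18  0.04] t 11.85 pos [ 0.6198 -0.0211  0.094 ] j [-0.22  0.68  1.38  0.    1.08 -1.93]
[-0.25301452  0.80249364  5.93056918] [0.23978143 0.1508599  0.05251219] 0.7104341913647466
```

View pics/w14.png

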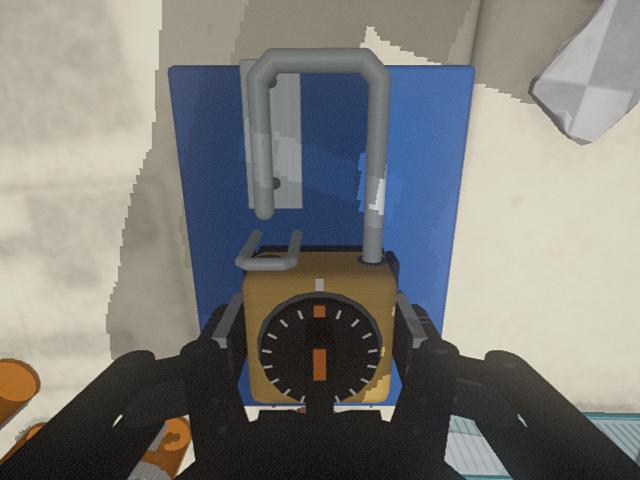

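The pads hold the body sides (opening 0.71 ≈ 61 mm). Lifting gently.

Request:
jog_arm:
  steps:
    - {"xyz":[0,0,-0.3],"rot":[0,0,0],"grip":0.6}
    - {"xyz":[0,0,-0.8],"rot":[0,0,0],"grip":0.6}
    - {"xyz":[0,0,-1.5],"rot":[0,0,0],"grip":0.6}
    - {"xyz":[0,0,-1.5],"rot":[0,0,0],"grip":0.6}
  newtons: 80

```text
t: 12.3
position: [0.6195, -0.0209, 0.108]
tool_rot: [-0.069, 0.998, -0.0, 0.001]
ft_force: [4.2, 1.0, -1.7]
opening: 0.707
```

```bash
python3 -c "
from h import *
s=observe();print(s['ft_force'],s['torque'],s['opening'],s['position'])
im=snapshot('wrist');cv2.imwrite('pics/w15.png',im[:,:,::-1])
im=snapshot('side');cv2.imwrite('pics/s15.png',cv2.resize(im[200:360,200:400],None,fx=3.5,fy=3.5)[:,:,::-1])
"
```

```text
[ 4.1782744   1.00247823 -1.66996829] [ 0.11827913 -0.6335483   0.07359793] 0.7070977367952557 [ 0.61951726 -0.02092618  0.10802638]
```

View pics/w15.png

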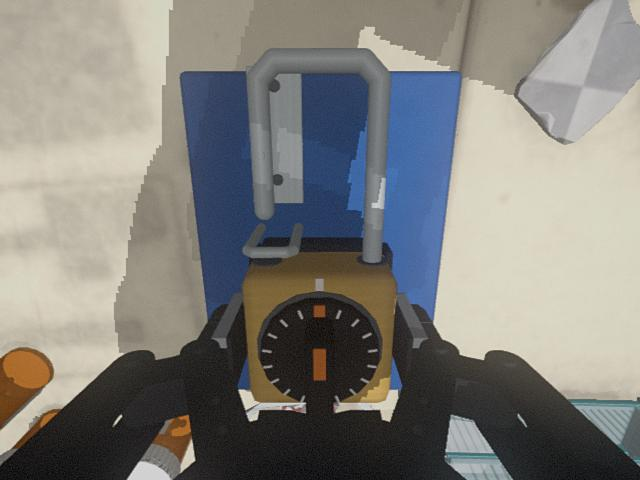

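View pics/s15.png

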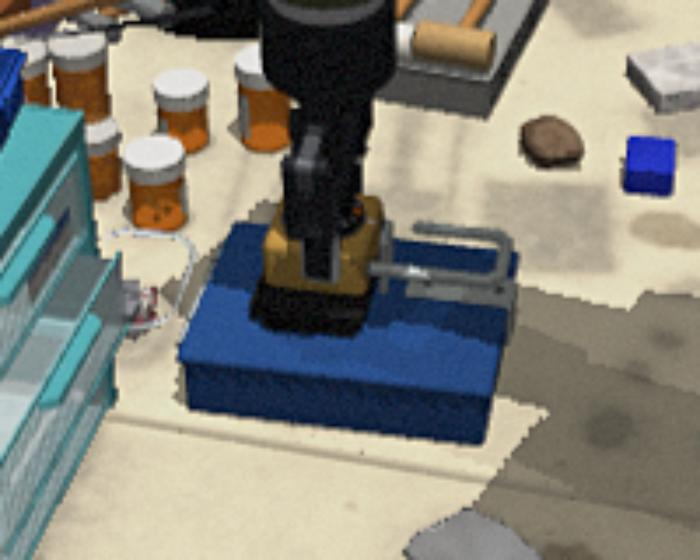

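The lock follows without slip: body level, shackle leg outside the staple. Lifting to the final height.

Request:
jog_arm:
  steps:
    - {"xyz":[-0.1,0,-1],"rot":[0,0,0],"grip":0.6}
    - {"xyz":[-0.1,0,-3],"rot":[0,0,0],"grip":0.6}
    - {"xyz":[-0.1,0,-6],"rot":[0,0,0],"grip":0.6}
    - {"xyz":[-0.1,0,-9],"rot":[0,0,0],"grip":0.6}
    - {"xyz":[-0.1,0,-11.5],"rot":[0,0,0],"grip":0.6}
  newtons: 80

```text
t: 12.9
position: [0.6194, -0.0208, 0.2231]
tool_rot: [-0.069, 0.998, 0.0, -0.001]
ft_force: [-0.9, 0.8, -4.6]
opening: 0.702
```

Request:
jog_arm:
  steps:
    - {"xyz":[0,0,0],"rot":[0,0,0],"grip":0.6}
    - {"xyz":[0,0,0],"rot":[0,0,0],"grip":0.6}
    - {"xyz":[0,0,0],"rot":[0,0,0],"grip":0.6}
    - {"xyz":[0,0,0],"rot":[0,0,0],"grip":0.6}
    - {"xyz":[0,0,0],"rot":[0,0,0],"grip":0.6}
  newtons: 80

```text
t: 13.4
position: [0.6197, -0.0208, 0.221]
tool_rot: [-0.069, 0.998, 0.0, -0.001]
ft_force: [0.8, 0.5, -3.8]
opening: 0.704
```

```bash
python3 -c "
from h import *
s=observe();print(s['ft_force'],s['torque'],s['opening'],s['position'],s['tool_rot'],s['qd'])
im=snapshot('wrist');cv2.imwrite('pics/w16.png',im[:,:,::-1])
im=snapshot('side');cv2.imwrite('pics/s16.png',cv2.resize(im[170:330,200:400],None,fx=3.5,fy=3.5)[:,:,::-1])
"
```

```text
[ 0.82138104  0.50369523 -3.80775486] [ 0.00996143 -0.00872782 -0.04548909] 0.7036046293973104 [ 0.61965642 -0.02076683  0.22104784] [-6.93456464e-02  9.97592279e-01  2.53638255e-04 -8.72802087e-04] [-5.53444744e-04 -7.42254293e-03 -7.58122369e-03 -3.22728056e-05
  2.10705564e-03 -1.23913081e-03]
```

View pics/w16.png

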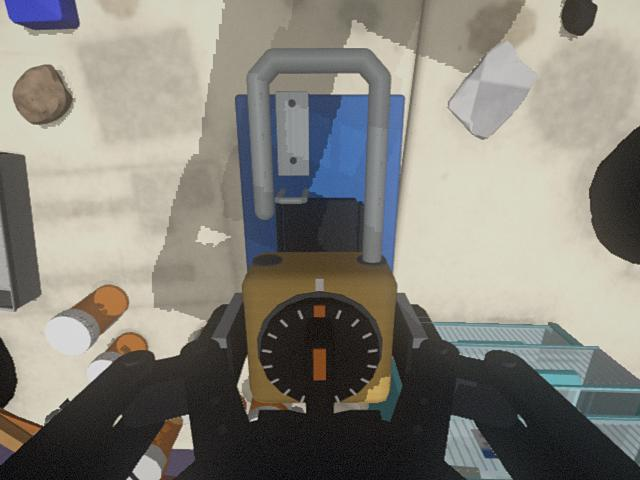

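View pics/s16.png

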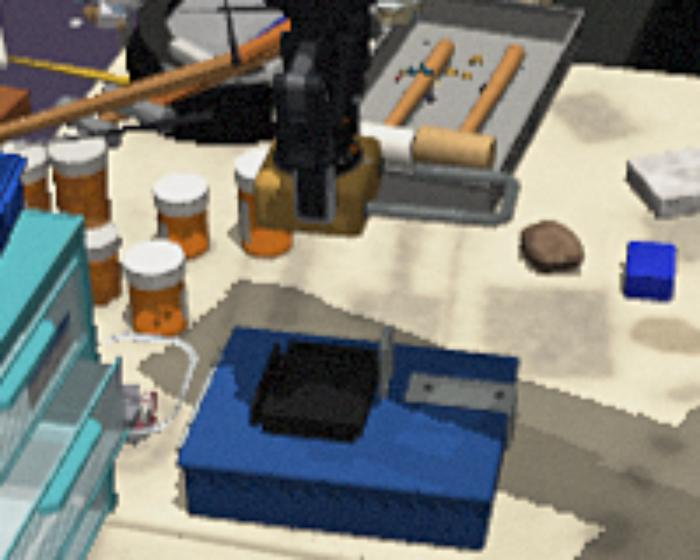

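The lock hangs level and looks identical in the gripper view to when it was gripped. The mark is at the index, (320,311) against (320,285), and the shackle is out with its leg end at (264,213). Handing in.

```bash
python3 -c "
from h import *
print(job_done())
s=observe();print(s['t'],s['position'],s['opening'])"
```

```text
the job is handed in; nothing more can be done
None
the job is handed in; nothing more can be done
```

The padlock is open and held up in the gripper, and the job is handed in at about 13.5 s of the 54 s allowed.

- **Dial:** I turned it clockwise by 2 notches (40°). The orange mark lined up with the white index line and stayed there after I let go. It was still there in the last picture.
- **Shackle:** I pulled the cross bar until the force rose to 12 N at the stop. Pictures before and after put the travel at about 22 mm, and the short leg is clear of the staple. Measured directly, the bow was 105 mm from the dial axis instead of the expected 107 mm. The locked position also read about 2 mm short, so I put this down to a constant camera offset.
- **Lift:** I gripped the body across its y sides at 80 N and raised it about 127 mm. The underside is roughly 14 cm above the lid, worked out from the arm's travel, and the lock did not slip. It hangs level with the dial on top, and the joints were nearly still at the last reading.
- **Forces and surroundings:** The highest force I read was 12 N, and I saw no contact with anything else on the table. While gripping the dial, the lock body and the first lift I read 4 to 6 N of light contact, which went away.

The last read-out after hand-in was refused, so the final state comes from the check just before it.

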